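Set the seasonings out on their matching stands

TASK

Put the seasonings away where they belong: stand the grey salt shaker in the grey round stand, the spice jar with the all-green cap in the green stand and the spice jar with the blue label and blue disc on its cap in the blue stand, and lay the lemon lengthwise in the long yellow dish, in any order (the two spice jars in the far left corner stay there). Each must end up down inside the rim, the shaker and jars upright; tip none of them over on the way, and leave the jam jar and the patterned mug where they are.

Things in the scene. Friction and masses are not known exactly. Their poses are not given: they have to be found in the camera images.
- salt_shaker: salt shaker, standing, clear and light grey with a grey top; 90 mm tall, 44 mm in diameter up to 66 mm, then tapering to a 34 mm wide top; about 0.1 kg. Loose. Origin: centre of its underside, z up along the shaker
- green_jar: glass spice jar, standing, with an all-green cap, out among the stands (two similar jars in the far left corner by the pepper mill are fixed and no part of the job); 106 mm tall, 46 mm in diameter, the cap (45 mm in diameter) from 85 mm up to the top; about 0.11 kg. Loose. Origin: centre of its underside, z up along the jar
- blue_jar: glass spice jar, standing, with a round dark-blue disc on top of its green cap and a white label edged in dark blue; 106 mm tall, 46 mm in diameter, the cap (45 mm in diameter) from 85 mm up to the top; about 0.11 kg. Loose. Origin: centre of its underside, z up along the jar
- lemon: yellow lemon lying on its side, 78 mm long along its x, 55 mm wide along its y, 56 mm high; about 0.11 kg. Loose. Origin: the middle of its underside as it lies at the start (its centre is 28 mm above), z up
- grey_stand: shallow round stand, light grey plastic: outer diameter 72 mm, rim 14 mm high (16 with its rounded lip), inside diameter 64 mm, inner floor 5 mm above the worktop. Fixed to the worktop. Origin: centre of its underside, z up. Belongs to the salt shaker
- green_stand: shallow round stand, green plastic: outer diameter 72 mm, rim 14 mm high (16 with its rounded lip), inside diameter 64 mm, inner floor 5 mm above the worktop. Fixed to the worktop. Origin: centre of its underside, z up. Belongs to the jar with the all-green cap
- blue_stand: shallow round stand, dark blue plastic: outer diameter 72 mm, rim 14 mm high (16 with its rounded lip), inside diameter 64 mm, inner floor 5 mm above the worktop. Fixed to the worktop. Origin: centre of its underside, z up. Belongs to the jar with the blue disc and blue label
- lemon_dish: shallow long yellow plastic dish with round ends, outside 104 mm along its x and 80 mm along its y, inside 96 x 72 mm, rim 14 mm high (16 with its rounded lip), inner floor 5 mm above the worktop. Fixed to the worktop. Belongs to the lemon, whose length goes along the dish's length (either way round). Origin: centre of its underside, z up
- jam_jar: jam jar with a yellow lid, 71 mm in diameter, 110 mm tall, standing at the back; a bystander. Loose. Origin: centre of its underside, z up
- mug_2: white mug with a pattern of diamonds, 83 x 116 x 94 mm (116 along its y, with the handle at -y), standing at the left; a bystander. Loose. Origin: middle of its underside extents, z up
Mind the look-alikes: they are no part of the job. Leave any orange look-alike of the blue_jar alone. Several things have the shape of the blue_stand; the one meant has the colours described above.

How it is judged (in metres and radians):
At the end, for the whole second after the job is handed in: Shaker and jars upright (0.15 rad) in their own stands, within 12 mm of its centre and down on its floor (to 5 mm); lemon in the yellow dish, origin within 20 mm of its centre and under 18 mm up, lengthwise within 0.4 rad; all released and at rest (horizontal distance between salt_shaker and grey_stand below 0.012 m and z of salt_shaker in the frame of grey_stand below 0.01 m and angle between each of salt_shaker, green_jar, blue_jar's own z axis and vertical below 0.15 rad and linear speed of each of salt_shaker, green_jar, blue_jar, lemon below 0.02 m/s and angular speed of each of salt_shaker, green_jar, blue_jar, lemon below 0.2 rad/s and horizontal distance between green_jar and green_stand below 0.012 m and z of green_jar in the frame of green_stand below 0.01 m and horizontal distance between blue_jar and blue_stand below 0.012 m and z of blue_jar in the frame of blue_stand below 0.01 m and horizontal distance between lemon and lemon_dish below 0.02 m and z of lemon in the frame of lemon_dish below 0.018 m and angle between the x axis of lemon and the x axis of lemon_dish, either way round below 0.4 rad); the robot touches nothing.
It fails at once if a jar or the shaker is tipped over (angle between any of salt_shaker, green_jar, blue_jar's own z axis and vertical above 0.7 rad).
It fails at once if the jam jar or the mug is shoved aside (more than 30 mm) or tipped (distance of any of jam_jar, mug_2 from where it was at the start of the episode above 0.03 m or angle between any of jam_jar, mug_2's own z axis and vertical above 0.5 rad).
It also fails if it takes over 96 s, if anything falls off the work surface, if the arm or the gripper's body presses on something with over 40 N, if the wrist force passes 120 N, or if a joint passes its speed limit or range.

ROBOT

A 6-joint arm with a two-finger parallel gripper is mounted at the origin on a cart in front of the work surface, level with it; the furniture and walls round the work are solid. World frame = base frame: x ahead of the robot, y to its left, z up, the work surface at z = 0. Lengths are in mm, angles in rad, forces in N, time in s.
With the tool pointing down it reaches from about 275 to 875 mm from the base axis. Payload 12.5 kg.
Tool frame: the origin (TCP) lies between the finger pads; the fingertips stand 19 mm ahead of it and the grasp point (between the pads) is the TCP; z points along the fingers, y is the line along which they close (so a half turn about z gives the same grasp; the last joint's range is limited). The gripper opens to 85 mm and grips with 20 to 120 N. Pads are 22 mm wide; open, the fingers measure 114 mm over their backs; the gripper's body (76 mm by 85 mm) begins 54 mm behind the grasp point. The pads swing forward as they close: fully open they stand 13 mm farther back than shut.
Start: joints at [1.119, 0.351, 1.652, -0, 1.139, -0.085], TCP at [197.215, 513.411, 250.29] pointing down, gripper open.
Joint ranges: [-2.75, 2.75], [-0.79, 2.1], [0.01, 2.65], [-1.57, 4.71], [0.07, 3.14], [-2.87, 2.87]. Speed limits (rad/s): [2.22, 2.22, 2.79, 3.14, 3.14, 3.14].

INTERFACE

Orientations are given as a 3x3 rotation matrix whose columns are the frame's x, y, z axes.
In Python, from workcell import arm, optics gives the robot as it stands.
- The arm moves only by the shell command python3 -m handwheel 'ROWS' [OPENING] [FORCE]. ROWS is JSON, a list of rows, each a list of 4 numbers: the shift along the tool's x, y, z in m, then the turn about the tool's z in rad. A call has exactly 5 rows; each row shifts and turns the commanded pose from where the row before left it, along the tool's axes as they then stand; what a row does not reach is not made up. A row lasts 1/8 s, in which the tool goes at most 62.5 mm and 10.7 degrees, less where a joint would pass 70% of its speed; a pose out of reach is approached as far as the arm can. A call is refused whole if a number of a shift passes 0.0625 or a number of a turn 0.188, either way. A call with a gripper value outside its range is refused whole. OPENING is the finger opening in m, from 0 to 0.0854, set as the call begins (- or left out, the last holds). The fingers move at their own pace and stop on an object; FORCE is the grip in N (left out, the last holds). Time passes only in rows, so rows that do not move let the fingers close, or fill a call up. It gives the time, the measured TCP pose, the force, the opening and the grip force at its end, in the units of the state.
- arm.sense(): the state, without advancing time (a new reading comes with each control period).
- optics.grab_frame(name): name is "scene" or "top" or "wrist"; returns the picture (400x640x3 uint8, blue, green, red); there is no depth.
- optics.camera_params(name): a dict with "mtx" (3x3 intrinsics, pixels), "k1" (the pictures are not rectified: a ray, as slopes to the right and down, at radius r is drawn at 1 + k1 r^2 times it, then the intrinsics apply), "camera_from_world" (4x4, takes a point from world to camera coordinates); the wrist camera has in their place "hand_eye" (4x4, takes a point from camera to tool coordinates, whose origin is the TCP and whose axes are the flange's). Camera axes: x right, y up, looking along -z (the intrinsics and any distortion apply to the point x, -y, -z); pixel columns grow to the right and rows downward; lengths in mm; the calibration is good to about 2 mm. A picture is of the moment at which its call begins: read the wrist's pose just before it. camera_params takes no time and is no camera call.
- arm.job_done(): hands the job in; it is judged then, once.
The state is a dict: "time": time; "q": joint angles; "qd": joint speeds; "joint_torque": joint torques, N m; "position": TCP position; "tool_rot": TCP orientation; "wrist_force": force on the tool from outside, world axes, zero at the start; "moment": the same for the moment, N m; "width": finger opening in mm; "gripper_force": force on a finger pad.
Only numpy, scipy, OpenCV 4.12 (cv2) and the standard library are available. Lean on these libraries where they do the work, as an engineer would, in place of code of your own. Each camera call takes 0.05 s, during which the arm holds its last target. There are 200 camera calls.

## Working session

There is one attempt and no reset: what is moved stays moved. The work goes in short steps, Python scripts to look and compute and a shell command to move; the robot and the scene stay as the last step left them, time stands still between calls to the robot, and variables do not carry over. Pictures are saved under pics/ and viewed, at most 14 in all, crops included, and the job is handed in when it is done.

```bash
mkdir -p pics; ls; python3 - <<'E'
from workcell import arm, optics
import cv2
for n in("scene","top"):
    cv2.imwrite(f"pics/{n}0.png",optics.grab_frame(n)); p=optics.camera_params(n); print(n,p)
print(optics.camera_params("wrist")); s=arm.sense(); print(s["tool_rot"],s["time"],s["position"])
E
```

```text
pics
scene {'mtx': array([[464.91061519,   0.        , 318.13664525],
       [  0.        , 464.91061519, 200.92677666],
       [  0.        ,   0.        ,   1.        ]]), 'k1': -0.1295798444058773, 'camera_from_world': array([[ 8.59278458e-01, -5.11470948e-01,  6.16447355e-03,
        -3.22416748e+02],
       [ 3.97760519e-01,  6.75723456e-01,  6.20632243e-01,
        -3.99556989e+02],
       [-3.21600841e-01, -5.30843932e-01,  7.84077559e-01,
        -7.60321141e+02],
       [ 0.00000000e+00,  0.00000000e+00,  0.00000000e+00,
         1.00000000e+00]])}
top {'mtx': array([[406.92860521,   0.        , 318.69793355],
       [  0.        , 406.92860521, 201.02223355],
       [  0.        ,   0.        ,   1.        ]]), 'k1': -0.044497098969543764, 'camera_from_world': array([[-9.27457741e-03, -9.99734604e-01, -2.10880173e-02,
         2.86714410e+02],
       [ 9.88523409e-01, -1.23464760e-02,  1.50562394e-01,
        -5.20415059e+02],
       [-1.50782798e-01, -1.94495962e-02,  9.88375567e-01,
        -1.11704878e+03],
       [ 0.00000000e+00,  0.00000000e+00,  0.00000000e+00,
         1.00000000e+00]])}
{'mtx': array([[285.32095429,   0.        , 320.58411286],
       [  0.        , 285.32095429, 199.528079  ],
       [  0.        ,   0.        ,   1.        ]]), 'k1': -0.02389021366849338, 'hand_eye': array([[-5.19977994e-04,  9.54479425e-01,  2.98276310e-01,
         7.74097173e+01],
       [ 9.99999739e-01,  3.46622378e-04,  6.34089682e-04,
        -1.15152104e+00],
       [ 5.01836311e-04,  2.98276561e-01, -9.54479356e-01,
        -1.22895609e+02],
       [ 0.00000000e+00,  0.00000000e+00,  0.00000000e+00,
         1.00000000e+00]])}
[[-9.33474293e-01  3.58644043e-01 -4.42167868e-04]
 [ 3.58644307e-01  9.33473826e-01 -9.36899517e-04]
 [ 7.67387005e-05 -1.03315260e-03 -9.99999463e-01]] 0.1 [197.11184469 513.17542296 249.81969941]
```

View pics/scene0.png

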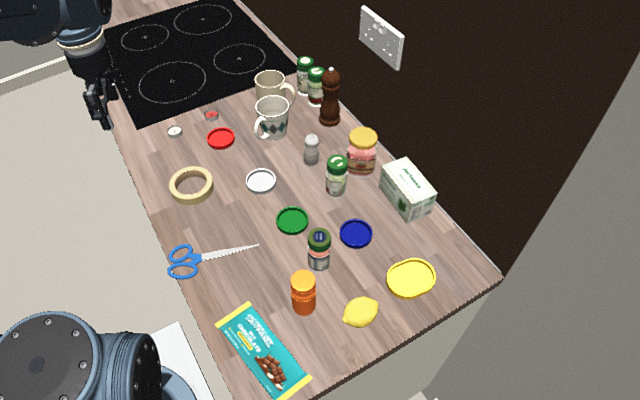

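View pics/top0.png

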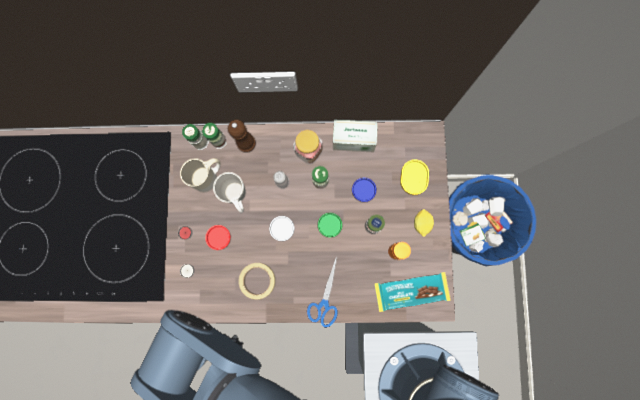

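Scene: the white-grey stand is at (261,181), red look-alike (221,138), green stand (292,220), blue stand (356,234) and yellow dish (411,278). The shaker is at (312,150), with a white lid thing at (175,131).
- Blue jar candidates: (319,248) has a blue disc and label, (303,292) is the orange look-alike.
- Green jar candidates: (337,175) is out among the stands, (305,75) and (316,85) are the fixed corner jars.

I choose the top-view pixels: blue jar (375,224), green jar (320,176), shaker (280,178), lemon (425,222). I'll check these in a close crop.

```bash
python3 - <<'E'
import cv2,numpy as np
t=cv2.imread("pics/top0.png");s=cv2.imread("pics/scene0.png")
a=cv2.resize(t[155:265,265:445],None,fx=4.4,fy=4.4*0+4.0,interpolation=cv2.INTER_CUBIC)
a=cv2.resize(t[155:265,265:445],(720,440),interpolation=cv2.INTER_CUBIC);cv2.imwrite("pics/topc.png",a)
b=cv2.resize(s[125:335,230:450],(629,600),interpolation=cv2.INTER_CUBIC);cv2.imwrite("pics/scenec.png",b)
E
```

```text
(no output)
```

View pics/topc.png

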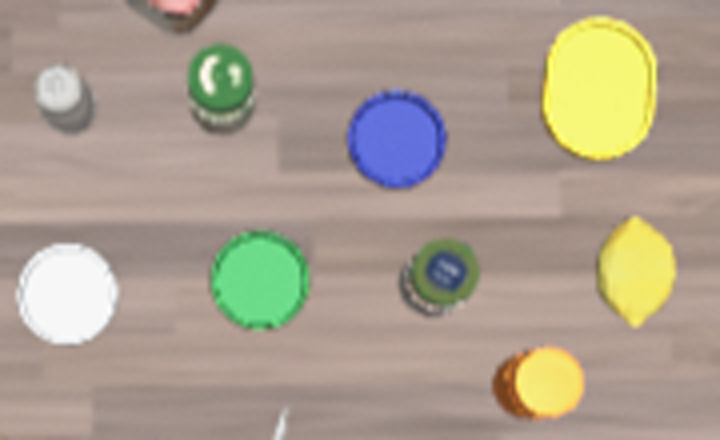

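View pics/scenec.png

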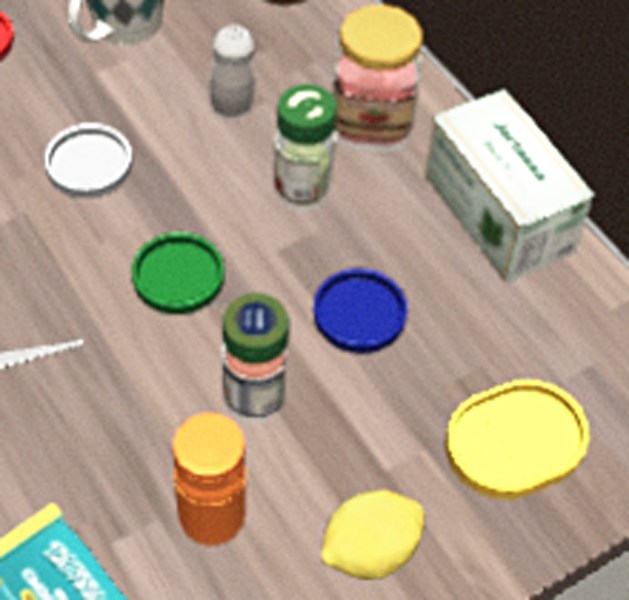

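The crops confirm the picks: blue disc and blue-edged label at top (376,223), all-green cap at (320,175), shaker at (280,177), orange look-alike at (401,251), which stays. Now I'll locate everything.

```bash
cat > h.py <<'E'
import cv2,numpy as np
from workcell import arm,optics
def ray(n,uv,s=None):
    p=optics.camera_params(n); K=p["mtx"]; k=p["k1"]
    d=cv2.undistortPoints(np.array([[uv]],float),K,np.array([k,0,0,0,0]))[0,0]
    v=np.array([d[0],-d[1],-1.])
    if n=="wrist":
        H=p["hand_eye"];R=np.array(s["tool_rot"]);o=R@H[:3,3]+s["position"];return o,R@H[:3,:3]@v
    C=p["camera_from_world"];R=C[:3,:3];return -R.T@C[:3,3],R.T@v
def onz(n,uv,z,s=None):
    o,d=ray(n,uv,s);return (o+d*(z-o[2])/d[2])[:2]
def tri(a,b):
    A=np.zeros((3,3));B=np.zeros(3)
    for o,d in(a,b):
        d=d/np.linalg.norm(d);P=np.eye(3)-np.outer(d,d);A+=P;B+=P@o
    return np.linalg.solve(A,B)
def go(x,y,yaw=None):
    """tool-axis shift (m) to world xy (mm); yaw = wanted direction of tool y from world x, deg, modulo 180"""
    s=arm.sense();R=np.array(s["tool_rot"]);d=R.T@(np.array([x,y,s["position"][2]])-s["position"])
    t=None
    if yaw is not None:
        c=np.arctan2(R[1,1],R[0,1]);t=-((np.deg2rad(yaw)-c+np.pi/2)%np.pi-np.pi/2)
    print("pos",np.round(s["position"],1),"t",s["time"],"q6",round(s["q"][5],2),"shift",np.round(d/1000,4),"turn",t)
E
python3 - <<'E'
from h import *
P=dict(shaker=((280,177.3),(312.2,139),90),green_jar=((320.2,174.5),(337.1,161.7),106),blue_jar=((376.5,223),(320,237),106),
grey_st=((281.7,228.2),(261.2,180.6),12),green_st=((330,225),(292.3,219.9),12),blue_st=((364.2,189.7),(356.4,233.2),12),dish=((415,177),(411,278),12),lemon=((424,222.7),(360.9,311.9),28),orange=((402,250.5),(303,280),106),jam=((307,142),(363,137),110))
for k,(a,b,z) in P.items():
    print(k,np.round(onz("top",a,z)),np.round(onz("scene",b,z)),np.round(tri(ray("top",a),ray("scene",b))))
# axes in top and scene masks of yellow things
for n,z in(("top",20),("scene",20)):
    im=cv2.imread(f"pics/{n}0.png");h=cv2.cvtColor(im,cv2.COLOR_BGR2HSV)
    m=cv2.inRange(h,(24,110,90),(36,255,255))
    for c in cv2.findContours(m,cv2.RETR_EXTERNAL,cv2.CHAIN_APPROX_NONE)[0]:
        if cv2.contourArea(c)<200: continue
        w=np.array([onz(n,p[0]*1.,z) for p in c],np.float32); r=cv2.minAreaRect(w)
        e=np.linalg.eigh(np.cov(w.T))[1][:,1]
        print(n,c.mean((0,1)),np.round(r[0]),np.round(r[1]),"axis deg",round(np.degrees(np.arctan2(e[1],e[0]))%180))
E
```

```text
shaker [584. 386.] [584. 378.] [587. 387.  80.]
green_jar [587. 275.] [586. 275.] [586. 275. 106.]
blue_jar [453. 126.] [453. 125.] [453. 126. 105.]
grey_st [450. 390.] [449. 388.] [450. 390.   9.]
green_st [457. 250.] [457. 249.] [457. 250.  11.]
blue_st [560. 148.] [559. 147.] [560. 148.  11.]
dish [596.  -3.] [594.  -2.] [596.  -2.  11.]
lemon [459. -19.] [459. -17.] [459. -18.  30.]
orange [379.  61.] [379.  61.] [379.  61. 105.]
jam [678. 310.] [676. 308.] [679. 310. 106.]
top [423.53333333 222.16666667] [462. -19.] [58. 60.] axis deg 174
top [414.39784946 176.76344086] [595.   2.] [ 82. 102.] axis deg 169
scene [360.0106383  311.53191489] [461. -13.] [67. 60.] axis deg 9
scene [412.57777778 272.31111111] [593.  -2.] [ 81. 103.] axis deg 14
scene [363.171875 135.921875] [738. 387.] [63. 65.] axis deg 48
```

```bash
python3 - <<'E'
from h import *
go(585,386,90)
E
```

```text
pos [197.1 513.2 249.8] t 0.1 q6 -0.08 shift [-4.077e-01  2.040e-02 -1.000e-04] turn -0.3668151008173377
```

```bash
python3 -m handwheel '[[-0.03,0.002,0,0],[-0.045,0.003,0,0],[-0.05,0.003,0,0],[-0.05,0.003,0,0],[-0.05,0.003,0,0]]' 0.085 40
python3 -m handwheel '[[-0.05,0.003,0,0],[-0.05,0.002,0,0],[-0.05,0.001,0,0],[-0.033,0,0,0],[0,0,0,-0.17]]'
python3 -m handwheel '[[0,0,0,-0.18],[0,0,0,-0.02],[0,0,0,0],[0,0,0,0],[0,0,0,0]]'
python3 - <<'E'
from h import *
go(585,386,90)
cv2.imwrite("pics/w1.png",optics.grab_frame("wrist"))
E
```

```text
time: 0.72
position: [413.7, 445.0, 250.0]
tool_rot: [[-0.934, 0.359, -0.0], [0.359, 0.934, -0.0], [0.0, -0.0, -1.0]]
wrist_force: [0.8, 0.3, -0.4]
width: 85.2
gripper_force: 0.0
time: 1.35
position: [587.1, 384.2, 249.2]
tool_rot: [[-0.981, 0.195, -0.001], [0.195, 0.981, -0.001], [0.001, -0.001, -1.0]]
wrist_force: [-0.9, -0.2, -0.1]
width: 85.3
gripper_force: 0.0
time: 1.98
position: [585.2, 385.8, 250.3]
tool_rot: [[-1.0, -0.002, -0.0], [-0.002, 1.0, -0.0], [0.0, -0.0, -1.0]]
wrist_force: [0.4, -0.1, 0.4]
width: 84.9
gripper_force: 0.0
pos [585.2 385.8 250.3] t 1.975 q6 -1.06 shift [0.0002 0.0002 0.    ] turn 0.00219111990773313
```

View pics/w1.png

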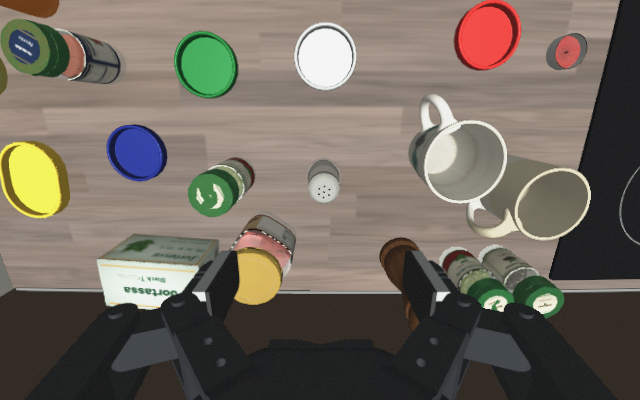

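Wrist view over the shaker: shaker top at (323,187), grey stand centre (325,56), green cap (213,192), jam jar (258,275), clear of the fingers. Now I'll project these.

```bash
python3 - <<'E'
from h import *
s=arm.sense()
for k,uv,z in(("shaker",(323.5,187),88),("shbody",(323.5,182),62),("grey",(325,56),12),("gstand",(206,64),12),("gcap",(213,193),106),("bst",(137,153),12),("dish",(34,179),12),("mugrim",(465,160),94),("jam",(257,275),110)): print(k,np.round(onz("wrist",uv,z,s),1))
E
```

```text
shaker [583. 388.]
shbody [584.1 388.3]
grey [447.  389.8]
gstand [455.2 251.3]
gcap [584.5 279.8]
bst [558.6 150.8]
dish [592.4   3.7]
mugrim [553.5 527.8]
jam [673.4 318. ]
```

```bash
python3 -m handwheel '[[0.001,0.0015,0.03,0],[0,0,0.045,0],[0,0,0.045,0],[0,0,0.04,0],[0,0,0.025,0]]'
python3 -m handwheel '[[0,0,0.012,0],[0,0,0.003,0],[0,0,0,0],[0,0,0,0],[0,0,0,0]]'
python3 -m handwheel '[[0,0,0,0],[0,0,0,0],[0,0,0,0],[0,0,0,0],[0,0,0,0]]' 0.02 35
python3 -m handwheel '[[0,0,0,0],[0,0,0,0],[0,0,0,0],[0,0,0,0],[0,0,0,0]]'
```

```text
time: 2.65
position: [583.5, 386.9, 63.0]
tool_rot: [[-1.0, -0.003, -0.002], [-0.003, 1.0, -0.001], [0.002, -0.001, -1.0]]
wrist_force: [0.1, -1.1, -0.3]
width: 84.9
gripper_force: 0.0
time: 3.28
position: [584.5, 387.4, 51.0]
tool_rot: [[-1.0, -0.003, 0.001], [-0.003, 1.0, 0.001], [-0.001, 0.001, -1.0]]
wrist_force: [-0.4, -0.0, -0.2]
width: 84.8
gripper_force: 0.0
time: 3.9
position: [584.4, 387.5, 50.7]
tool_rot: [[-1.0, -0.003, 0.0], [-0.003, 1.0, 0.0], [-0.0, 0.0, -1.0]]
wrist_force: [-1.7, 0.1, 5.3]
width: 38.8
gripper_force: 35.3
time: 4.53
position: [584.4, 387.4, 50.7]
tool_rot: [[-1.0, -0.003, 0.0], [-0.003, 1.0, 0.0], [-0.0, 0.0, -1.0]]
wrist_force: [-2.0, 0.1, 5.1]
width: 38.9
gripper_force: 35.3
```

```bash
python3 -m handwheel '[[0,0,-0.005,0],[0,0,-0.015,0],[0,0,-0.015,0],[0,0,-0.005,0],[0,0,0,0]]'
python3 - <<'E'
from h import *
go(448.5,390,90)
a=optics.grab_frame("scene")[90:230,230:400]; b=optics.grab_frame("wrist")
cv2.imwrite("pics/l1.png",np.hstack([cv2.resize(a,(425,350)),b[100:300,220:420].repeat(1,0)[:200] if 0 else cv2.resize(b[100:300,220:420],(350,350))]))
E
```

```text
time: 5.15
position: [584.4, 387.3, 90.9]
tool_rot: [[-1.0, -0.003, 0.001], [-0.003, 1.0, 0.0], [-0.001, 0.0, -1.0]]
wrist_force: [-0.7, -0.3, -1.8]
width: 38.5
gripper_force: 35.0
pos [584.4 387.3  90.9] t 5.15 q6 -1.06 shift [ 1.359e-01  3.100e-03 -1.000e-04] turn 0.0032343402583716596
```

View pics/l1.png

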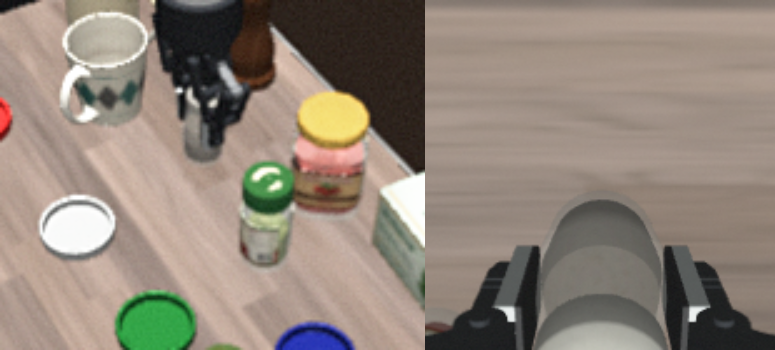

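Left: the shaker is lifted, hanging upright. Right: its waist sits between the pads, which explains the 39 mm width. Placing it now.

```bash
python3 -m handwheel '[[0.012,0.003,0,0],[0.025,0,0,0],[0.03,0,0,0],[0.03,0,0,0],[0.025,0,0,0]]'
python3 -m handwheel '[[0.0135,0,0,0],[0,0,0,0],[0,0,0.012,0],[0,0,0.012,0],[0,0,0.006,0]]'
python3 -m handwheel '[[0,0,0.003,0],[0,0,0.0015,0],[0,0,0,0],[0,0,0,0],[0,0,0,0]]'
```

```text
time: 5.88
position: [460.2, 389.8, 90.0]
tool_rot: [[-1.0, -0.004, -0.001], [-0.004, 1.0, -0.0], [0.001, -0.0, -1.0]]
wrist_force: [-0.5, 0.2, -0.7]
width: 38.7
gripper_force: 35.0
time: 6.5
position: [448.6, 389.4, 58.8]
tool_rot: [[-1.0, -0.003, -0.001], [-0.003, 1.0, -0.001], [0.001, -0.001, -1.0]]
wrist_force: [-0.5, -0.3, -1.5]
width: 38.8
gripper_force: 35.0
time: 7.12
position: [448.8, 389.9, 55.9]
tool_rot: [[-1.0, -0.003, 0.0], [-0.003, 1.0, 0.0], [-0.0, 0.0, -1.0]]
wrist_force: [-0.7, -0.7, -1.1]
width: 38.7
gripper_force: 35.0
```

```bash
python3 -m handwheel '[[0,0,0,0],[0,0,0,0],[0,0,0,0],[0,0,0,0],[0,0,0,0]]' 0.085
python3 -m handwheel '[[0,0,-0.01,0],[0,0,-0.03,0],[0,0,-0.05,0],[0,0,-0.06,0],[0,0,-0.04,0]]'
python3 -m handwheel '[[-0.02,-0.016,0,0],[-0.034,-0.028,0,0],[-0.038,-0.032,0,0],[-0.03,-0.024,0,0],[-0.015,-0.012,0,0]]'
python3 -m handwheel '[[0,0,0,0],[0,0,0,0],[0,0,0,0],[0,0,0,0],[0,0,0,0]]'
python3 - <<'E'
from h import *
go(585.5,276.5,90)
cv2.imwrite("pics/w2.png",optics.grab_frame("wrist"))
E
```

```text
time: 7.75
position: [448.7, 389.8, 55.8]
tool_rot: [[-1.0, -0.003, -0.0], [-0.003, 1.0, -0.0], [0.0, -0.0, -1.0]]
wrist_force: [-0.0, 0.4, -0.3]
width: 85.0
gripper_force: 0.0
time: 8.38
position: [449.0, 390.0, 249.5]
tool_rot: [[-1.0, -0.003, 0.003], [-0.003, 1.0, 0.002], [-0.003, 0.002, -1.0]]
wrist_force: [0.4, 0.3, -0.3]
width: 85.3
gripper_force: 0.0
time: 9.0
position: [587.1, 277.0, 246.3]
tool_rot: [[-1.0, -0.002, 0.0], [-0.002, 1.0, 0.0], [-0.0, 0.0, -1.0]]
wrist_force: [-0.1, 0.6, 0.5]
width: 85.2
gripper_force: 0.0
time: 9.62
position: [585.9, 278.5, 245.8]
tool_rot: [[-1.0, -0.004, -0.0], [-0.004, 1.0, 0.0], [0.0, 0.0, -1.0]]
wrist_force: [-0.3, -0.5, 0.6]
width: 84.7
gripper_force: 0.0
pos [585.9 278.5 245.8] t 9.625 q6 -1.2 shift [ 0.0004 -0.002  -0.    ] turn 0.0036367993208379357
```

View pics/w2.png

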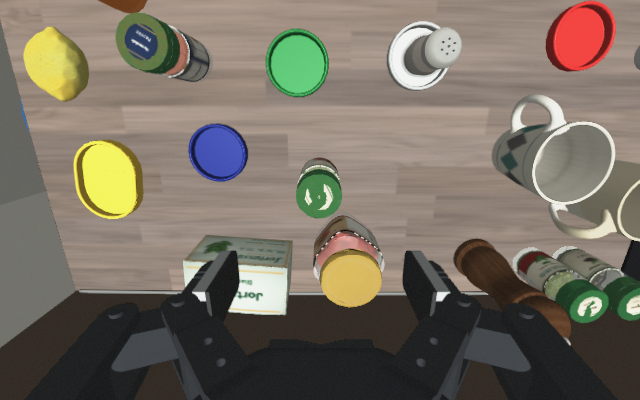

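The shaker stands in the grey stand (420,57). Green cap centre (319,194), green stand (297,62), blue cap (147,43), lemon (56,62), dish (108,179).

```bash
python3 - <<'E'
from h import *
s=arm.sense()
for k,uv,z in(("gcap",(319,195),106),("gst",(297,62),12),("bcap",(147,43),106),("bst",(218,153),12),("dish",(108.5,179),12),("lemon",(56,63),28),("grey",(419.5,56),12)): print(k,np.round(onz("wrist",uv,z,s),1))
E
```

```text
gcap [585.7 276.1]
gst [454.8 250.3]
bcap [453.7 132.2]
bst [559.  149.2]
dish [592.5   2.3]
lemon [456.  -17.8]
grey [447.7 390.1]
```

```bash
python3 -m handwheel '[[0.0005,-0.002,0.025,0],[0,0,0.04,0],[0,0,0.04,0],[0,0,0.035,0],[0,0,0.02,0]]'
python3 -m handwheel '[[0,0,0.01,0],[0,0,0.003,0],[0,0,0,0],[0,0,0,0],[0,0,0,0]]'
python3 -m handwheel '[[0,0,0,0],[0,0,0,0],[0,0,0,0],[0,0,0,0],[0,0,0,0]]' 0.02 35
python3 -m handwheel '[[0,0,0,0],[0,0,-0.005,0],[0,0,-0.015,0],[0,0,-0.015,0],[0,0,-0.005,0]]'
python3 - <<'E'
from h import *
go(456,250.5,90)
E
```

```text
time: 10.3
position: [585.0, 276.1, 84.1]
tool_rot: [[-1.0, -0.003, -0.002], [-0.003, 1.0, -0.001], [0.002, -0.001, -1.0]]
wrist_force: [-0.1, -1.1, 0.5]
width: 85.2
gripper_force: 0.0
time: 10.92
position: [585.8, 276.4, 73.4]
tool_rot: [[-1.0, -0.003, 0.001], [-0.003, 1.0, 0.0], [-0.001, 0.0, -1.0]]
wrist_force: [0.2, -0.2, 0.4]
width: 84.9
gripper_force: 0.0
time: 11.55
position: [585.8, 276.4, 73.0]
tool_rot: [[-1.0, -0.003, 0.001], [-0.003, 1.0, 0.0], [-0.001, 0.0, -1.0]]
wrist_force: [-0.3, 0.6, 3.4]
width: 44.8
gripper_force: 36.1
time: 12.18
position: [586.2, 276.5, 114.6]
tool_rot: [[-1.0, -0.003, 0.002], [-0.003, 1.0, 0.001], [-0.002, 0.001, -1.0]]
wrist_force: [0.5, -0.2, -1.3]
width: 44.6
gripper_force: 35.9
pos [586.2 276.5 114.6] t 12.175 q6 -1.21 shift [ 0.1303 -0.0255 -0.0003] turn 0.003184582245899348
```

```bash
python3 -m handwheel '[[0.012,-0.003,0,0],[0.025,-0.005,0,0],[0.03,-0.006,0,0],[0.03,-0.006,0,0],[0.02,-0.004,0,0]]'
python3 -m handwheel '[[0.013,-0.0015,0,0],[0,0,0,0],[0,0,0.01,0],[0,0,0.012,0],[0,0,0.006,0]]'
python3 -m handwheel '[[0,0,0.004,0],[0,0,0.0025,0],[0,0,0,0],[0,0,0,0],[0,0,0,0]]'
```

```text
time: 12.8
position: [466.3, 251.3, 112.3]
tool_rot: [[-1.0, -0.003, -0.002], [-0.003, 1.0, -0.001], [0.002, -0.001, -1.0]]
wrist_force: [0.1, 0.3, -1.2]
width: 44.9
gripper_force: 35.9
time: 13.42
position: [455.5, 250.1, 83.4]
tool_rot: [[-1.0, -0.003, -0.001], [-0.003, 1.0, -0.001], [0.001, -0.001, -1.0]]
wrist_force: [0.2, -0.2, -1.4]
width: 44.5
gripper_force: 35.9
time: 14.05
position: [455.7, 250.4, 78.4]
tool_rot: [[-1.0, -0.003, 0.0], [-0.003, 1.0, 0.0], [-0.0, 0.0, -1.0]]
wrist_force: [-0.4, 1.2, -1.4]
width: 44.6
gripper_force: 35.9
```

```bash
python3 -m handwheel '[[0,0,0,0],[0,0,0,0],[0,0,0,0],[0,0,0,0],[0,0,0,0]]' 0.085
python3 -m handwheel '[[0,0,-0.01,0],[0,0,-0.03,0],[0,0,-0.05,0],[0,0,-0.05,0],[0,0,-0.03,0]]'
python3 -m handwheel '[[0,-0.015,0,0],[0,-0.03,0,0],[0,-0.035,0,0],[0.001,-0.028,0,0],[0.001,-0.015,0,0]]'
python3 -m handwheel '[[0,0,0,0],[0,0,0,0],[0,0,0,0],[0,0,0,0],[0,0,0,0]]'
python3 - <<'E'
from h import *
go(453.5,127,90)
cv2.imwrite("pics/w3.png",optics.grab_frame("wrist"))
E
```

```text
time: 14.68
position: [455.7, 250.3, 78.3]
tool_rot: [[-1.0, -0.003, -0.0], [-0.003, 1.0, -0.0], [0.0, -0.0, -1.0]]
wrist_force: [-0.3, -0.3, 1.2]
width: 84.9
gripper_force: 0.0
time: 15.3
position: [456.0, 250.5, 251.6]
tool_rot: [[-1.0, -0.003, 0.003], [-0.003, 1.0, 0.001], [-0.003, 0.001, -1.0]]
wrist_force: [0.3, 0.9, -0.6]
width: 84.6
gripper_force: 0.0
time: 15.92
position: [453.5, 125.9, 247.8]
tool_rot: [[-1.0, -0.002, -0.001], [-0.002, 1.0, -0.0], [0.001, -0.0, -1.0]]
wrist_force: [0.1, 0.8, -0.2]
width: 84.6
gripper_force: 0.0
time: 16.55
position: [454.0, 127.6, 248.2]
tool_rot: [[-1.0, -0.004, -0.0], [-0.004, 1.0, 0.0], [0.0, 0.0, -1.0]]
wrist_force: [0.4, -0.1, 0.7]
width: 85.1
gripper_force: 0.0
pos [454.  127.6 248.2] t 16.55 q6 -1.4 shift [ 0.0005 -0.0006  0.    ] turn 0.0036394414235094708
```

View pics/w3.png

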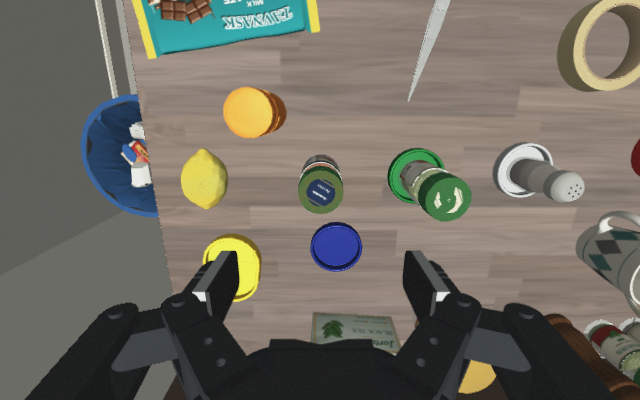

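The green jar stands in its stand (416,175). Blue cap centre (321,191), blue stand (336,247), lemon (204,180) with tips (204,151) and (206,208), orange jar (248,112) clear.

```bash
python3 - <<'E'
from h import *
s=arm.sense()
for k,uv,z in(("bcap",(321,191),106),("bst",(336,247),12),("lem",(204,180),28),("lt1",(204,151),28),("lt2",(207,208),28),("orange",(248,112),106)): print(k,np.round(onz("wrist",uv,z,s),1))
E
python3 -m handwheel '[[0,-0.001,0.025,0],[0,0,0.04,0],[0,0,0.04,0],[0,0,0.035,0],[0,0,0.02,0]]'
python3 -m handwheel '[[0,0,0.011,0],[0,0,0.004,0],[0,0,0,0],[0,0,0,0],[0,0,0,0]]'
```

```text
bcap [450.5 127.1]
bst [557.6 148.4]
lem [458.6 -17.7]
lt1 [422.8 -13.6]
lt2 [495.2 -18.2]
orange [377.5  61.7]
time: 17.23
position: [453.5, 126.3, 86.7]
tool_rot: [[-1.0, -0.003, -0.002], [-0.003, 1.0, -0.0], [0.002, -0.0, -1.0]]
wrist_force: [0.9, 0.3, 1.0]
width: 85.0
gripper_force: 0.0
time: 17.85
position: [454.3, 126.4, 73.7]
tool_rot: [[-1.0, -0.003, 0.001], [-0.003, 1.0, 0.0], [-0.001, 0.0, -1.0]]
wrist_force: [0.6, 0.2, -0.2]
width: 85.4
gripper_force: 0.0
```

```bash
python3 -m handwheel '[[0.001,0,0,0],[0,0,0,0],[0,0,0,0],[0,0,0,0],[0,0,0,0]]' 0.02 35
python3 -m handwheel '[[0,0,0,0],[0,0,-0.005,0],[0,0,-0.015,0],[0,0,-0.015,0],[0,0,-0.005,0]]'
python3 - <<'E'
from h import *
go(559,148.5,90)
E
```

```text
time: 18.48
position: [453.2, 126.5, 73.5]
tool_rot: [[-1.0, -0.003, 0.0], [-0.003, 1.0, 0.0], [-0.0, 0.0, -1.0]]
wrist_force: [-1.5, 2.1, 4.4]
width: 44.4
gripper_force: 35.6
time: 19.1
position: [453.6, 126.4, 114.8]
tool_rot: [[-1.0, -0.003, 0.002], [-0.003, 1.0, 0.0], [-0.002, 0.0, -1.0]]
wrist_force: [-0.2, -0.1, -0.9]
width: 44.5
gripper_force: 35.9
pos [453.6 126.4 114.8] t 19.1 q6 -1.4 shift [-0.1054  0.0218  0.0002] turn 0.0032115368101635067
```

```bash
python3 -m handwheel '[[-0.012,0.003,0,0],[-0.02,0.004,0,0],[-0.025,0.005,0,0],[-0.025,0.005,0,0],[-0.015,0.003,0,0]]'
python3 -m handwheel '[[-0.0085,0.002,0,0],[0,0,0,0],[0,0,0.01,0],[0,0,0.012,0],[0,0,0.006,0]]'
python3 -m handwheel '[[0,0,0.004,0],[0,0,0.0025,0],[0,0,0,0],[0,0,0,0],[0,0,0,0]]'
```

```text
time: 19.73
position: [551.5, 146.9, 112.7]
tool_rot: [[-1.0, -0.003, -0.0], [-0.003, 1.0, -0.0], [0.0, -0.0, -1.0]]
wrist_force: [-0.6, -0.3, -0.7]
width: 44.3
gripper_force: 35.9
time: 20.35
position: [557.8, 148.5, 84.1]
tool_rot: [[-1.0, -0.003, -0.002], [-0.003, 1.0, -0.0], [0.002, -0.0, -1.0]]
wrist_force: [0.2, 0.3, -1.3]
width: 44.4
gripper_force: 35.9
time: 20.98
position: [558.5, 148.7, 78.9]
tool_rot: [[-1.0, -0.003, 0.0], [-0.003, 1.0, 0.0], [-0.0, 0.0, -1.0]]
wrist_force: [0.2, -0.4, -1.8]
width: 44.6
gripper_force: 35.8
```

```bash
python3 -m handwheel '[[0,0,0.0005,0],[0,0,0,0],[0,0,0,0],[0,0,0,0],[0,0,0,0]]' 0.085
python3 -m handwheel '[[0,0,-0.01,0],[0,0,-0.03,0],[0,0,-0.05,0],[0,0,-0.05,0],[0,0,-0.03,0]]'
python3 -m handwheel '[[0.015,-0.025,0,0],[0.025,-0.042,0,0],[0.028,-0.046,0,0],[0.02,-0.034,0,0],[0.0115,-0.0185,0,0]]'
python3 -m handwheel '[[0,0,0,0],[0,0,0,0],[0,0,0,0],[0,0,0,0],[0,0,0,0]]'
python3 - <<'E'
from h import *
go(459,-17.5,86)
cv2.imwrite("pics/w4.png",optics.grab_frame("wrist"))
E
```

```text
time: 21.6
position: [558.5, 148.7, 78.3]
tool_rot: [[-1.0, -0.003, 0.0], [-0.003, 1.0, -0.0], [-0.0, -0.0, -1.0]]
wrist_force: [-0.0, 0.4, 0.5]
width: 85.0
gripper_force: 0.0
time: 22.22
position: [558.9, 148.8, 251.8]
tool_rot: [[-1.0, -0.003, 0.003], [-0.003, 1.0, 0.001], [-0.003, 0.001, -1.0]]
wrist_force: [0.2, -0.8, -1.0]
width: 85.1
gripper_force: 0.0
time: 22.85
position: [458.6, -18.5, 249.1]
tool_rot: [[-1.0, -0.002, 0.001], [-0.002, 1.0, -0.0], [-0.001, -0.0, -1.0]]
wrist_force: [0.2, -0.1, -0.2]
width: 85.3
gripper_force: 0.0
time: 23.48
position: [459.6, -16.9, 248.2]
tool_rot: [[-1.0, -0.004, -0.0], [-0.004, 1.0, 0.0], [0.0, 0.0, -1.0]]
wrist_force: [0.0, 0.5, 0.6]
width: 85.3
gripper_force: 0.0
pos [459.6 -16.9 248.2] t 23.475 q6 -1.71 shift [ 0.0006 -0.0006  0.    ] turn 0.07353524588671223
```

View pics/w4.png

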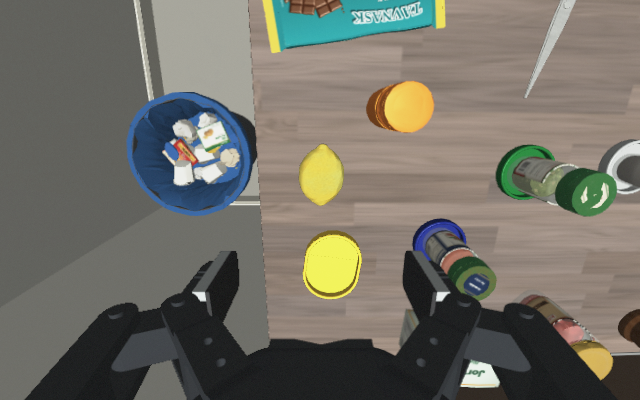

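The blue jar is in its stand (440,240). The lemon is centred at (321,175) with tips (322,144) and (320,206); the dish is centred at (332,264), same direction within a few degrees.

```bash
python3 - <<'E'
from h import *
s=arm.sense()
for k,uv,z in(("lem",(321.5,175),28),("lt1",(322,144),28),("lt2",(320,206),28),("dish",(332,264),12),("d1",(334,231),12),("d2",(331,297),12)): print(k,np.round(onz("wrist",uv,z,s),1))
E
python3 -m handwheel '[[0.0005,-0.0005,0.03,0],[0,0,0.045,0],[0,0,0.045,0],[0,0,0.04,0],[0,0,0.03,0]]'
python3 -m handwheel '[[0,0,0.018,0],[0,0,0.007,0],[0,0,0.002,0],[0,0,0,0],[0,0,0,0]]'
python3 -m handwheel '[[0,0,0,0],[0,0,0,0],[0,0,0,0],[0,0,0,0],[0,0,0,0]]' 0.03 25
python3 -m handwheel '[[0,0,0,0],[0,0,-0.005,0],[0,0,-0.015,0],[0,0,-0.015,0],[0,0,-0.005,0]]'
python3 - <<'E'
from h import *
go(594,0.5,90)
E
```

```text
lem [457.4 -16.6]
lt1 [419.8 -16.2]
lt2 [497.6 -18.4]
dish [589.9  -1.1]
d1 [538.9   0.8]
d2 [645.1  -1.8]
time: 24.15
position: [458.7, -17.5, 56.7]
tool_rot: [[-1.0, -0.003, -0.001], [-0.003, 1.0, 0.0], [0.001, 0.0, -1.0]]
wrist_force: [1.3, -1.0, 0.1]
width: 84.9
gripper_force: 0.0
time: 24.78
position: [459.4, -17.7, 31.9]
tool_rot: [[-1.0, -0.003, 0.001], [-0.003, 1.0, -0.0], [-0.001, -0.0, -1.0]]
wrist_force: [-0.6, 0.1, 0.5]
width: 85.2
gripper_force: 0.0
time: 25.4
position: [459.2, -17.6, 31.8]
tool_rot: [[-1.0, -0.003, 0.0], [-0.003, 1.0, -0.0], [-0.0, -0.0, -1.0]]
wrist_force: [-3.2, 1.3, 9.9]
width: 52.6
gripper_force: 24.3
time: 26.02
position: [459.6, -17.7, 72.7]
tool_rot: [[-1.0, -0.003, 0.002], [-0.003, 1.0, -0.0], [-0.002, -0.0, -1.0]]
wrist_force: [0.1, 0.0, -1.8]
width: 52.9
gripper_force: 26.6
pos [459.6 -17.7  72.7] t 26.025 q6 -1.71 shift [-0.1345  0.0178  0.0003] turn 0.003190735283892243
```

```bash
python3 -m handwheel '[[-0.012,0.002,0,0],[-0.026,0.004,0,0],[-0.032,0.004,0,0],[-0.03,0.004,0,0],[-0.02,0.003,0,0]]'
python3 -m handwheel '[[-0.0135,0.0005,0,0],[0,0,0,0],[0,0,0.01,0],[0,0,0.012,0],[0,0,0.006,0]]'
python3 -m handwheel '[[0,0,0.004,0],[0,0,0.0025,0],[0,0,0,0],[0,0,0,0],[0,0,0,0]]'
python3 - <<'E'
from h import *
s=arm.sense(); a=optics.grab_frame("scene")[210:330,340:480]; b=optics.grab_frame("wrist")[120:320,220:420]
cv2.imwrite("pics/l4.png",np.hstack([cv2.resize(a,(408,350)),cv2.resize(b,(350,350))]))
E
```

```text
time: 26.65
position: [580.6, 0.1, 70.7]
tool_rot: [[-1.0, -0.003, 0.0], [-0.003, 1.0, 0.0], [-0.0, 0.0, -1.0]]
wrist_force: [-0.2, -0.1, -1.3]
width: 53.1
gripper_force: 26.6
time: 27.28
position: [591.7, 0.3, 42.0]
tool_rot: [[-1.0, -0.003, -0.002], [-0.003, 1.0, 0.0], [0.002, 0.0, -1.0]]
wrist_force: [-0.7, 0.8, -1.6]
width: 52.8
gripper_force: 26.6
time: 27.9
position: [592.5, 0.3, 37.1]
tool_rot: [[-1.0, -0.003, 0.0], [-0.003, 1.0, 0.0], [-0.0, 0.0, -1.0]]
wrist_force: [-2.4, 0.7, 4.3]
width: 52.4
gripper_force: 26.9
```

View pics/l4.png

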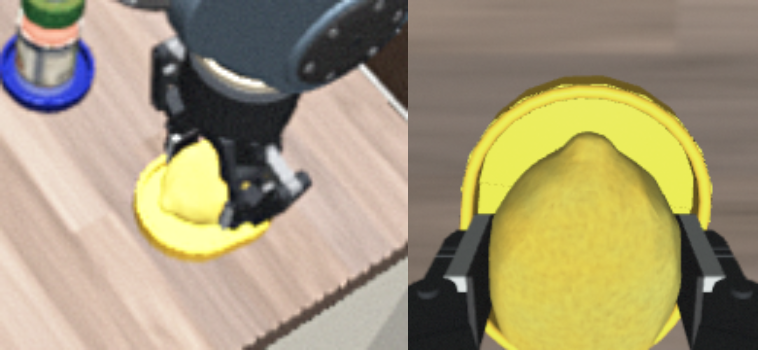

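The lemon lies between the pads inside the dish, lengthwise, and touches the floor (4 N). Releasing and backing off.

```bash
python3 -m handwheel '[[0,0,-0.001,0],[0,0,0,0],[0,0,0,0],[0,0,0,0],[0,0,0,0]]' 0.085
python3 -m handwheel '[[0,0,-0.01,0],[0,0,-0.03,0],[0,0,-0.05,0],[0,0,-0.06,0],[0,0,-0.06,0]]'
python3 -m handwheel '[[0.02,0,-0.02,0],[0.04,0,0,0],[0.05,0.02,0,0],[0.05,0.03,0,0],[0.02,0.02,0,0]]'
python3 -m handwheel '[[0,0,0,0],[0,0,0,0],[0,0,0,0],[0,0,0,0],[0,0,0,0]]'
python3 - <<'E'
from h import *
s=arm.sense();print(s["position"],s["time"]); a=optics.grab_frame("scene")[125:335,230:450]; cv2.imwrite("pics/e1.png",cv2.resize(a,(629,600),interpolation=cv2.INTER_CUBIC))
cv2.imwrite("pics/e2.png",optics.grab_frame("wrist")); cv2.imwrite("pics/e3.png",cv2.resize(optics.grab_frame("top")[155:265,265:445],(720,440),interpolation=cv2.INTER_CUBIC))
E
```

```text
time: 28.62
position: [592.5, 0.3, 37.7]
tool_rot: [[-1.0, -0.003, -0.0], [-0.003, 1.0, -0.0], [0.0, -0.0, -1.0]]
wrist_force: [0.4, 0.2, 0.3]
width: 84.8
gripper_force: 0.0
time: 29.25
position: [592.2, 0.3, 250.5]
tool_rot: [[-1.0, -0.003, 0.001], [-0.003, 1.0, -0.0], [-0.001, -0.0, -1.0]]
wrist_force: [0.5, -0.1, 0.5]
width: 84.7
gripper_force: 0.0
time: 29.88
position: [409.9, 70.4, 268.5]
tool_rot: [[-1.0, -0.003, 0.001], [-0.003, 1.0, 0.0], [-0.001, 0.0, -1.0]]
wrist_force: [-0.2, 0.7, -0.4]
width: 85.1
gripper_force: 0.0
time: 30.5
position: [412.4, 69.5, 267.6]
tool_rot: [[-1.0, -0.003, -0.0], [-0.003, 1.0, -0.0], [0.0, -0.0, -1.0]]
wrist_force: [0.9, -0.6, -1.3]
width: 84.9
gripper_force: 0.0
[412.4187839   69.49875346 267.64206206] 30.5
```

View pics/e1.png

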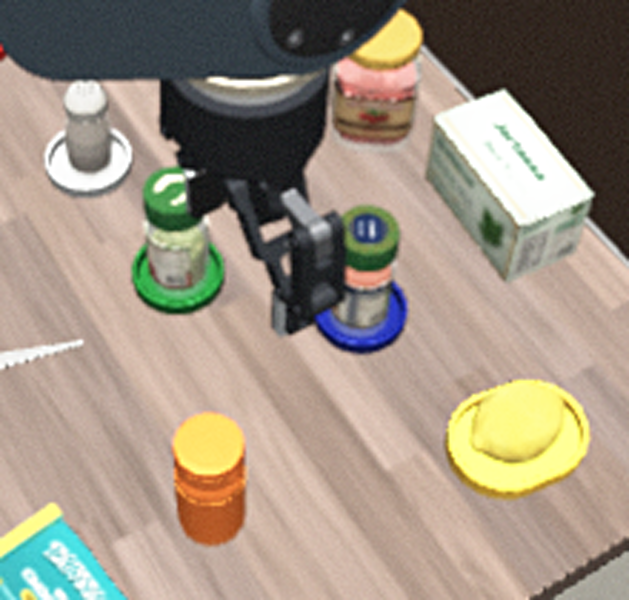

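View pics/e2.png

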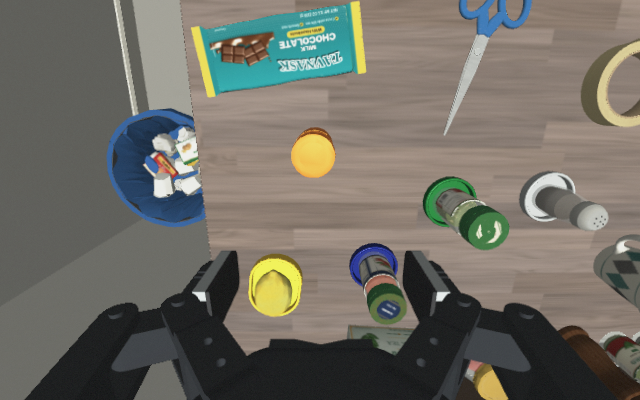

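All four sit in their stands and the lemon is lengthwise in the dish. One numeric check of the centring before I hand in.

```bash
python3 - <<'E'
from h import *
s=arm.sense()
f=lambda u,v:(u/2.8591+230,v/2.857+125)
for k,c,z,st in(("green",(483,227),111,(452,203)),("blue",(387,304),111,(374,267)),("lemon",(275,290),33,(275,286)),("shaker",(593,216),93,(547,198))):
    a=onz("wrist",c,z,s);b=onz("wrist",st,12,s);print("wrist",k,np.round(a-b,1))
for k,c,z,st in(("green",(174,189),111,(178,271)),("blue",(369,230),111,(361,309)),("shaker",(87,103),87,(89,159)),("lemon",(518,423),33,(517,437))):
    a=onz("scene",f(*c),z);b=onz("scene",f(*st),12);print("scene",k,np.round(a-b,1))
E
```

```text
wrist green [ -5.3 -11. ]
wrist blue [-9.7 -3. ]
wrist lemon [-7.5  3.5]
wrist shaker [-3.4 -8.8]
scene green [1.1 0.2]
scene blue [-1.6  0.1]
scene shaker [ 1.3 -8.7]
scene lemon [-2.7  1.1]
```

A jar that is down on the stand's floor can be at most about 9–10 mm off centre, and all are upright and down. The scene camera agrees to 1–3 mm for all but the shaker; the wrist camera's larger offsets were read far off-axis.

```bash
python3 - <<'E'
from workcell import arm
print(arm.job_done())
E
```

```text
the job is handed in; nothing more can be done
None
```

I handed the job in: the pictures show the shaker and both jars upright in their own stands and the lemon lengthwise in its dish. No verdict came back, and the shaker is the least certain, at roughly 9 mm off centre against the 12 mm limit.

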